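Twist a taper arbor home, then free it with the drift

TASK

Check the taper fit of the red-handled arbor: take it from the white rack, seat it in the socket of the blue-based stand with a gentle twisting push until its flange lies fully home on the rim, and let go. Then, without touching the arbor again, slide the blade of the yellow-handled drift through the slot under the socket until it has lifted the arbor free of the jaws and the arbor stands loose on the level part of the blade, and leave both like that. Never push down on the socket with more than 30 N (a straight push jams, so twist), do not ram the drift, and leave the other things where they are.

Things in the scene. Friction and masses are not known exactly. Their poses are not given: they have to be found in the camera images.
- arbor: Arbor, about 200 g, red grip on top, starts upright in the hole of the white rack (76x76x75 mm), its flange on the rack's top. Origin: centre of the flange's underside; z up along its axis. Flange 40 mm across, 6 mm thick. Below it a steel taper, 25 mm across at the flange, 13 mm at z = -48 mm, then an 11 mm nose to z = -65 mm. Its yaw in the socket does not matter.
- arbor_grip (a point): Middle of the arbor's red grip block, at arbor z = 24 mm. The block measures 20 mm along the arbor's x, 32 mm along its y, and reaches from z = 6 mm (top of the flange) to z = 42 mm; a stud stands 8 mm above it. Grasp it from above, across its x.
- arbor_nose (a point): Lower end of the arbor's nose, at arbor z = -65 mm. When the arbor is home it ends 9 mm above the slot's floor.
- drift: Drift, 180 g, lying flat. Origin: centre of the underside of its yellow handle, an upright block 26 mm (its x) by 14 mm (its y), 55 mm high; grasp it from above across its y. The slippery steel blade, 12 mm wide, runs from the handle to its +x, underside level with the handle's; 18 mm high by the handle and level until 53 mm before the tip, then falling evenly to 5 mm.
- drift_tip (a point): Middle of the lower edge of the drift's blade tip, at drift x = 146 mm.
- stand: Fixed stand left of a tall bath (240 mm high): blue base plate, above it an aluminium head 64x64 mm, top at 86 mm, with the socket, and the slot under it. Origin on the bench, on the socket's axis; x along the slot, in the direction the drift is driven; z up. In the socket four sprung brass jaws follow the arbor's taper and grip it from about 7 mm above home down.
- head (a joint): Travel of the stand's head on its springs, in m: 0 unloaded, growing downwards by 1 mm for each 10 N pushed down on the socket (stop at 5 mm). 3 mm, which is 30 N, is too much. It does not rise above 0.
- socket_rim (a point): Centre of the socket's mouth (hole 31 mm) on the head's top face, moving with it; axes as the stand. Home: flange on this rim. In the jaws a straight push meets 33 to 50 N; turned 0.3 rad or more per mm of descent (back and forth will do) the arbor goes down with 8 to 24 N. At home the force climbs 10 N per mm. It then holds itself against a lift of 18 to 30 N.
- slot (a point): Point on the slot's floor (top of the base plate, 12 mm above the bench) on the socket's axis; axes as the stand. The slot is 18 mm wide and 24 mm high, from x = -32 to 32 mm. The blade meets the nose with its tip some 12 mm past this point, then the drift takes 5 to 22 N. From 57 mm past on, the nose stands on the level part, the arbor 9 mm above home, free.
- slot_entry (a point): Point on the base plate 45 mm before the slot point (13 mm before the slot's mouth). The plate, 64 mm wide and level with the slot's floor, reaches from x = -118 to 47 mm of the stand, so the blade can be laid flat here before it is pushed in; the handle then hangs 12 mm above the bench.
- vial: Bystander: sample vial with red cap, 24 mm across, 52 mm high. Origin: centre of its underside.
- crucible: Bystander: white porcelain crucible, 42 mm across, 35 mm high. Origin: centre of its underside.
- weight: Bystander: pale yellow calibration weight, 26 mm across, 41 mm high. Origin: centre of its underside.

How it is judged:
By the outcome, as a careful person would: the job done as asked, in the order asked, and still so for the second after the job is handed in, with the robot touching nothing.
It also fails if it takes over 72 s, if anything falls off the work surface, if the arm or the gripper's body presses on something with over 40 N, if the wrist force passes 120 N, or if a joint passes its speed limit or range.

ROBOT

A 7-joint arm with a two-finger parallel gripper is mounted at the origin on a cart in front of the work surface, level with it; the furniture and walls round the work are solid. World frame = base frame: x ahead of the robot, y to its left, z up, the work surface at z = 0. Lengths are in m, angles in rad, forces in N, time in s.
With the tool pointing down it reaches from about 0.35 to 0.9 m from the base axis. Payload 8.1 kg.
Tool frame: the origin (TCP) lies at the very end of the fingers, on their centre line; the grasp point (between the pads) lies 19 mm behind it (arm.tcp_to_grasp is the z of the grasp point in the tool frame, in m); z points along the fingers, y is the line along which they close (so a half turn about z gives the same grasp; the last joint's range is limited). The gripper opens to 92 mm and grips with 3 to 60 N. Pads are 19 mm wide; open, the fingers measure 130 mm over their backs; the gripper's body (75 mm by 190 mm) begins 47 mm behind the grasp point.
Start: joints at [-1.215, 0.434, 0.025, 1.573, -0.012, 1.134, -0.075], TCP at [0.277, 0.56, 0.227] pointing down, gripper open.
Joint ranges: [-2.62, 2.62], [-0.44, 2.09], [-1.27, 1.32], [0.08, 2.57], [-1.32, 4.46], [0.12, 2], [-2.74, 2.74]. Speed limits (rad/s): [2.22, 2.22, 3.01, 3.01, 3.14, 3.14, 3.14].

INTERFACE

Orientations are given as a rotation vector (axis times angle).
In Python, from cell import readout, vision, sign_off, arm gives the robot as it stands. The module is installed in compiled form; this text tells all that it offers.
- The arm moves only by the shell command python3 -m creep 'ROWS' [FORCE]. ROWS is JSON, a list of rows, each a list of 5 numbers: the shift along the tool's x, y, z in units of 4 cm (1.0 is 4 cm), then the turn about the tool's z in units of 4 degrees (1.0 is 4 degrees), then the opening, from 0 (shut) to 1 (fully open). A call has 1 to 12 rows; each row shifts and turns the commanded pose from where the row before left it, along the tool's axes as they then stand; what a row does not reach is not made up. A row lasts 1/8 s, in which the tool goes at most 62.5 mm and 10.7 degrees, less where a joint would pass 70% of its speed; a pose out of reach is approached as far as the arm can. A call with a number of a shift or a turn outside -1 to 1 is refused whole. A call with a gripper value outside its range is refused whole. The fingers move at their own pace and stop on an object; FORCE is the grip in N (left out, the last holds). Time passes only in rows, so rows that do not move let the fingers close. It gives the time, the measured TCP pose, the force, the opening and the grip force at its end, in the units of the state.
- readout.observe(): the state, without advancing time (a new reading comes with each control period).
- vision.get_image(name): name is "scene" or "top" or "wrist"; returns a dict with "pixels" (420x560x3 uint8, blue, green, red), "z_map" (420x560 float32, m along the optical axis (not along the pixel's ray), 0 where there is no reading), "camera_matrix" (3x3 intrinsics, pixels), "position" and "rotation" of the camera in the world. Camera axes: x right, y up, looking along -z (the intrinsics and any distortion apply to the point x, -y, -z); pixel columns grow to the right and rows downward; lengths in m; the calibration is good to about 2 mm. The wrist camera is an equidistant fisheye: a pixel r from the principal point sees the ray r / f radians off the axis. A picture is of the moment at which its call begins.
- sign_off(): hands the job in; it is judged then, once.
The state is a dict: "clock": time; "joints": joint angles; "dq": joint speeds; "joint_efforts": joint torques, N m; "position": TCP position; "ee_rot": TCP orientation; "force": force on the tool from outside, world axes, zero at the start; "ft_torque": the same for the moment, N m; "width": opening from 0.0 (shut) to 1.0 (fully open); "gripper_force": force on a finger pad.
Only numpy, scipy, OpenCV 4.12 (cv2) and the standard library are available. Lean on these libraries where they do the work, as an engineer would, in place of code of your own. Each camera call takes 0.05 s, during which the arm holds its last target. There are 200 camera calls.

## Working session

There is one attempt and no reset: what is moved stays moved. The work goes in short steps, Python scripts to look and compute and a shell command to move; the robot and the scene stay as the last step left them, time stands still between calls to the robot, and variables do not carry over. Pictures are saved under pics/ and viewed, at most 10 in all, crops included, and the job is handed in when it is done.

```bash
mkdir -p pics; cat > h.py <<'E'
import numpy as np, cv2
from cell import readout, vision
def snap(n,f=None):
    d=vision.get_image(n)
    if f: cv2.imwrite('pics/'+f,d['pixels'])
    return d
def cloud(d):
    z=d['z_map'];K=np.array(d['camera_matrix']);v,u=np.mgrid[:z.shape[0],:z.shape[1]]
    P=np.stack([(u-K[0,2])/K[0,0]*z,-(v-K[1,2])/K[1,1]*z,-z],-1)
    return P@np.array(d['rotation']).T+np.array(d['position'])
E
python3 - <<'E'
from h import *
for n in ['scene','top']:
    d=snap(n,n+'.png'); print(n,d['camera_matrix'],d['position'],d['rotation'])
    np.savez(n+'.npz',**{k:np.array(v) for k,v in d.items()})
print(readout.observe())
E
```

```text
scene [[419.10684405   0.         280.48619092]
 [  0.         419.10684405 214.62226503]
 [  0.           0.           1.        ]] [ 0.13489971 -0.67572427  0.90904936] [ 0.75600813 -0.18555876 -0.40043377]
top [[425.14031427   0.         282.94609293]
 [  0.         425.14031427 214.52507161]
 [  0.           0.           1.        ]] [0.40821349 0.02866212 1.32090778] [ 0.07960288 -0.05828973 -1.58245566]
{'clock': 0.1, 'joints': array([-1.21458714,  0.43513998,  0.02501577,  1.57398519, -0.01158081,
        1.13401923, -0.07507865]), 'dq': array([ 0.00074626, -0.00213174,  0.00094471, -0.0030515 ,  0.00140066,
       -0.00080372, -0.00090606]), 'joint_efforts': array([ 4.14581897e-03, -6.69136190e+01,  9.88472812e-01, -3.15143430e+01,
       -6.05149241e-02,  3.74191103e-02,  8.04470517e-06]), 'position': array([0.27667469, 0.55991927, 0.22604032]), 'ee_rot': array([-7.14473968e-01, -3.05910531e+00,  2.19620501e-03]), 'force': array([-0.33947331, -0.11588507, -0.7334184 ]), 'ft_torque': array([-0.02149141, -0.02305127,  0.06363133]), 'gripper_force': 0.0, 'width': 1.0022581587361437}
```

View pics/scene.png

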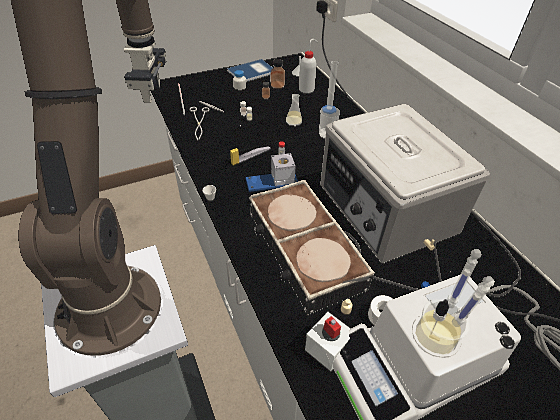

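View pics/top.png

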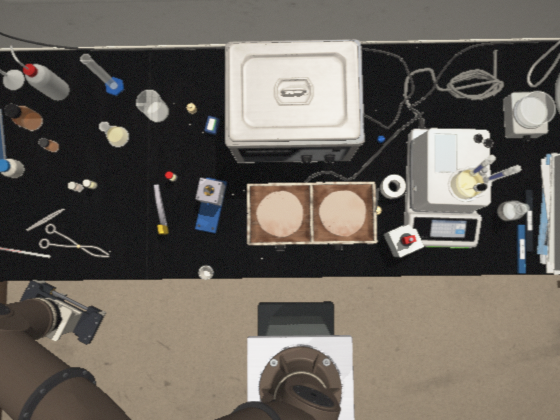

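Scene: the red arbor in the white rack is at top-view (408,240). The stand head is at (210,190), with its blue plate running towards the robot. The drift handle is at (162,229) and its tip near (156,185), with the bath at (290,95).

```bash
cat >> h.py <<'E'
from scipy.spatial.transform import Rotation as R
def Rm(d):
    r=np.array(d['rotation']); return R.from_rotvec(r).as_matrix() if r.ndim==1 else r
def cloud(d):
    z=d['z_map'];K=np.array(d['camera_matrix']);v,u=np.mgrid[:z.shape[0],:z.shape[1]]
    P=np.stack([(u-K[0,2])/K[0,0]*z,-(v-K[1,2])/K[1,1]*z,-z],-1)
    return P@Rm(d).T+np.array(d['position'])
E
python3 - <<'E'
from h import *
def rep(name,m,P,hsplit=None):
    Q=P[m]; 
    if len(Q)==0: print(name,'none');return
    xy=Q[:,:2].astype(np.float32); r=cv2.minAreaRect(xy)
    print(name,len(Q),'med',np.median(Q,0).round(4),'z',np.percentile(Q[:,2],[5,95]).round(3),'rect',np.round(r[0],4),np.round(r[1],4),round(r[2],1))
for n in ['top','scene']:
    d=dict(np.load(n+'.npz')); P=cloud(d); hsv=cv2.cvtColor(d['pixels'],cv2.COLOR_BGR2HSV); H,S,V=cv2.split(hsv)
    x,y,z=P[...,0],P[...,1],P[...,2]; ok=d['z_map']>0
    reg=lambda a,b,c,e:ok&(x>a)&(x<b)&(y>c)&(y<e)
    print(n)
    A=reg(.2,.55,-.5,-.2)
    rep('red',A&((H<8)|(H>172))&(S>150)&(V>80)&(z>.05),P)
    rep('rack top',A&(S<60)&(V>150)&(abs(z-.075)<.006)&(y<-.25)&(y>-.45),P)
    B=reg(.3,.65,.15,.36)
    rep('blue',B&(H>100)&(H<125)&(S>120)&(V>60),P)
    rep('head top',B&(abs(z-.086)<.006),P)
    C=reg(.3,.6,.3,.55)
    rep('yellow',C&(H>20)&(H<35)&(S>150)&(V>100)&(z>.01),P)
    rep('yellowtop',C&(H>20)&(H<35)&(S>150)&(V>100)&(z>.045),P)
    rep('blade',C&(S<60)&(V>90)&(z>.001)&(z<.025)&(y>.34)&(y<.47),P)
d=np.load('top.npz');img=d['pixels']
cv2.imwrite('pics/c1.png',np.hstack([cv2.resize(img[160:250,140:260],None,fx=4,fy=4,interpolation=2)[:, :400],cv2.resize(img[205:295,365:465],None,fx=4,fy=4,interpolation=2)]))
E
```

```text
top
red 58 med [ 0.44   -0.3047  0.1158] z [0.109 0.121] rect [ 0.4392 -0.3112] [0.0197 0.0318] 2.6
rack top 754 med [ 0.4591 -0.3364  0.0755] z [0.071 0.08 ] rect [ 0.4741 -0.36  ] [0.1087 0.1934] 20.1
blue 597 med [0.5187 0.2777 0.0124] z [0.004 0.017] rect [0.5576 0.2703] [0.0648 0.1692] 77.2
head top 395 med [0.5914 0.264  0.0867] z [0.082 0.09 ] rect [0.5458 0.2089] [0.2248 0.0853] 50.1
yellow 76 med [0.481  0.4102 0.052 ] z [0.015 0.059] rect [0.482  0.4143] [0.0258 0.0148] 11.6
yellowtop 48 med [0.4811 0.4137 0.0544] z [0.047 0.06 ] rect [0.4819 0.4143] [0.0256 0.0145] 9.5
blade 184 med [0.5488 0.4271 0.0167] z [0.003 0.022] rect [0.5486 0.4276] [0.1057 0.0154] 13.5
scene
red 202 med [ 0.4343 -0.3219  0.1118] z [0.088 0.118] rect [ 0.4394 -0.3163] [0.0206 0.0312] 11.9
rack top 1222 med [ 0.4579 -0.3522  0.0753] z [0.071 0.08 ] rect [ 0.4721 -0.3636] [0.106  0.1923] 20.3
blue 386 med [0.5179 0.2675 0.0115] z [0.005 0.015] rect [0.5554 0.2692] [0.0832 0.1629] 72.4
head top 251 med [0.5899 0.2577 0.0857] z [0.081 0.089] rect [0.591  0.2607] [0.0718 0.0645] 77.3
yellow 93 med [0.4805 0.4053 0.0366] z [0.013 0.056] rect [0.481  0.4077] [0.0271 0.0212] 19.5
yellowtop 30 med [0.4816 0.4078 0.0521] z [0.046 0.058] rect [0.48   0.4094] [0.0249 0.0198] 14.0
blade 150 med [0.546  0.4214 0.0133] z [0.002 0.019] rect [0.5459 0.4321] [0.1125 0.0355] 16.0
```

View pics/c1.png

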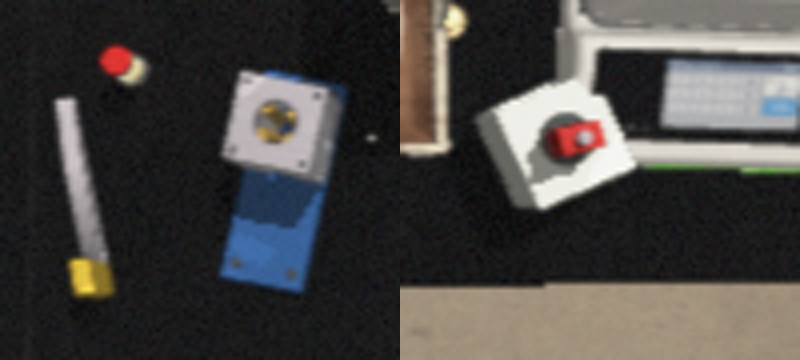

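Crop: the socket hole is at crop (275,120) in the head. The arbor grip's long side runs about horizontal at (578,138), and the drift blade runs from (90,275) up to (65,100). Next I need the obstacle extents and finer orientations.

```bash
python3 - <<'E'
from h import *
d=dict(np.load('top.npz')); P=cloud(d); x,y,z=np.moveaxis(P,-1,0); hsv=cv2.cvtColor(d['pixels'],cv2.COLOR_BGR2HSV);H,S,V=cv2.split(hsv)
def big(m,name):
    n,l,s,c=cv2.connectedComponentsWithStats(m.astype(np.uint8)); i=1+np.argmax(s[1:,4]); Q=P[l==i]
    r=cv2.minAreaRect(Q[:,:2].astype(np.float32)); print(name,len(Q),'med',np.median(Q,0).round(4),'rect',np.round(r[0],4),np.round(r[1],4),round(r[2],1),'corners',np.round(cv2.boxPoints(r),3).tolist())
big((z>.2)&(z<.3)&(x>.55),'bath')
big((abs(z-.086)<.006)&(x>.54)&(x<.65)&(y>.2)&(y<.32)&(S<80),'head')
big((H>100)&(H<125)&(S>120)&(V>40)&(abs(z-.012)<.006)&(y>.2)&(y<.34)&(x<.65),'plate')
big((S<60)&(V>120)&(abs(z-.075)<.006)&(y<-.24)&(y>-.37)&(x>.36)&(x<.5),'rack')
big((z>.01)&(z<.2)&(x>.4)&(x<.6)&(y>-.23)&(y<.18),'sandbath')
big((z>.03)&(z<.12)&(x>.46)&(y<-.33)&(y>-.55),'balance')
big((S<60)&(V>90)&(z>.003)&(z<.025)&(y>.38)&(y<.47)&(x>.48)&(x<.62),'blade')
m=((H<8)|(H>172))&(S>150)&(V>80)&(x>.3)&(x<.55)&(y<-.25)&(y>-.4)&(z>.05)
v,u=np.nonzero(m);K=d['camera_matrix'];Rr=Rm(d)
rays=np.stack([(u-K[0,2])/K[0,0],-(v-K[1,2])/K[1,1],-np.ones(len(u))],-1)@Rr.T
X=d['position']+rays*((.117-d['position'][2])/rays[:,2])[:,None]
top=P[m][:,2]>.112; print('grip',cv2.minAreaRect(X[top][:,:2].astype(np.float32)),top.sum())
for nme,mm in [('vial',(x>.55)&(x<.7)&(y>.33)&(y<.42)&(z>.03)),('cruc',(x>.3)&(x<.42)&(y>.22)&(y<.34)&(z>.02)),('wt',(x>.45)&(x<.56)&(y<-.2)&(y>-.28)&(z>.02)&(z<.05))]:
    print(nme,np.median(P[mm],0).round(3),P[mm][:,2].max(),mm.sum())
o=readout.observe();print(R.from_rotvec(o['ee_rot']).as_matrix().round(3))
E
```

```text
bath 14586 med [0.8178 0.0119 0.2463] rect [0.8249 0.0122] [0.2867 0.3599] 0.1 corners [[0.6809999942779541, 0.19200000166893005], [0.6819999814033508, -0.1679999977350235], [0.9679999947547913, -0.1679999977350235], [0.9679999947547913, 0.19200000166893005]]
head 391 med [0.5909 0.264  0.0867] rect [0.5915 0.2644] [0.0651 0.0645] 77.7 corners [[0.5529999732971191, 0.23899999260902405], [0.6159999966621399, 0.22599999606609344], [0.6299999952316284, 0.289000004529953], [0.5669999718666077, 0.30300000309944153]]
plate 546 med [0.5185 0.2804 0.0126] rect [0.5188 0.2809] [0.0664 0.0865] 78.8 corners [[0.4699999988079071, 0.25699999928474426], [0.5550000071525574, 0.23999999463558197], [0.5680000185966492, 0.3050000071525574], [0.4830000102519989, 0.32199999690055847]]
rack 537 med [ 0.4418 -0.3083  0.0754] rect [ 0.4468 -0.3102] [0.0892 0.081 ] 23.3 corners [[0.38999998569488525, -0.29100000858306885], [0.421999990940094, -0.36500000953674316], [0.5040000081062317, -0.33000001311302185], [0.47200000286102295, -0.2549999952316284]]
sandbath 7552 med [ 0.5143 -0.0381  0.0822] rect [ 0.506
[... 373 characters left out ...]
-0.5339999794960022], [0.8420000076293945, -0.3330000042915344], [0.460999995470047, -0.32899999618530273]]
blade 202 med [0.5547 0.4292 0.0163] rect [0.5585 0.4303] [0.1264 0.0158] 14.0 corners [[0.4950000047683716, 0.4230000078678131], [0.49900001287460327, 0.40700000524520874], [0.621999979019165, 0.43799999356269836], [0.6179999709129333, 0.453000009059906]]
grip ((0.4402267038822174, -0.3102768063545227), (0.018989279866218567, 0.030973246321082115), 13.264101028442383) 52
vial [0.645 0.389 0.052] 0.05921337721777742 55
cruc [0.347 0.29  0.031] 0.0397607721451696 65
wt [ 0.528 -0.242  0.035] 0.047615744360574475 40
[[-0.897  0.443 -0.   ]
 [ 0.443  0.897 -0.001]
 [-0.    -0.001 -1.   ]]
```

```bash
python3 -m creep '[[-0.91,-0.26,-0.14,0,1],[-0.91,-0.26,-0.14,0,1],[-0.91,-0.26,-0.14,0,1],[-0.91,-0.26,-0.14,0,1],[-0.91,-0.26,-0.14,0,1],[-0.91,-0.26,-0.14,0,1],[-0.91,-0.26,-0.14,0,1],[-0.91,-0.26,-0.14,0,1],[-0.91,-0.26,-0.14,0,1],[0,0,0,0,1],[0,0,0,0,1]]' 30
python3 - <<'E'
from h import *
d=snap('wrist','w1.png');np.savez('w1.npz',**{k:np.array(v) for k,v in d.items()})
print(d['camera_matrix'],d['position'],d['rotation'],readout.observe()['position'])
E
```

```text
clock: 1.48
position: [0.5285, 0.3317, 0.2767]
ee_rot: [-0.714, -3.058, 0.0]
force: [-0.6, -0.9, -0.0]
width: 0.998
gripper_force: 0.0
[[325.1922621    0.         283.62195981]
 [  0.         325.1922621  208.13675305]
 [  0.           0.           1.        ]] [0.46044544 0.36481349 0.43522804] [-0.25462677 -0.15849381  1.10364085] [0.52808336 0.33219793 0.27667528]
```

View pics/w1.png

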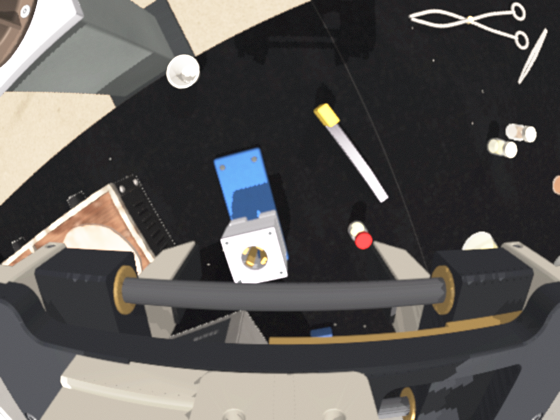

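The wrist view shows the socket at (256,256), the plate end at (238,158), the drift handle at (327,116) and the blade tip at (382,198). I'll cast rays onto the known heights.

```bash
cat >> h.py <<'E'
def wray(d,uv,h):
    K=np.array(d['camera_matrix']);uv=np.atleast_2d(uv).astype(float)
    p=(uv-[K[0,2],K[1,2]])/[K[0,0],K[1,1]];r=np.hypot(*p.T)+1e-9
    s=np.sin(r)/r
    v=np.stack([p[:,0]*s,-p[:,1]*s,-np.cos(r)],-1)@Rm(d).T
    c=np.array(d['position']);return c+v*((h-c[2])/v[:,2])[:,None]
def pxrect(d,m,h,name,hull=True):
    n,l,s,c=cv2.connectedComponentsWithStats(m.astype(np.uint8));i=1+np.argmax(s[1:,4])
    v,u=np.nonzero(l==i);X=wray(d,np.stack([u,v],-1),h)[:,:2]
    r=cv2.minAreaRect(X.astype(np.float32))
    print(name,len(u),np.round([u.mean(),v.mean()]),'c',np.round(r[0],4),'size',np.round(r[1],4),'ang',round(r[2],1),'mean',X.mean(0).round(4))
    return r
def delta(x,y,z,yaw):
    "units of tool shift at current yaw, turn units to make tool y point to yaw deg (mod 180)"
    o=readout.observe();M=R.from_rotvec(o['ee_rot']).as_matrix()
    s=M.T@(np.array([x,y,z])-o['position'])/.04
    cy=np.degrees(np.arctan2(M[1,1],M[0,1]));t=-((yaw-cy+90)%180-90)
    print('pos',o['position'].round(4),'toolyaw',round(cy,1),'shift units',s.round(3),'turn units',round(t/4,2))
    M2=M@R.from_euler('z',t,degrees=True).as_matrix()
    print('  shift units if turned first',(M2.T@(np.array([x,y,z])-o['position'])/.04).round(3))
E
python3 - <<'E'
from h import *
d=dict(np.load('w1.npz'));hsv=cv2.cvtColor(d['pixels'],cv2.COLOR_BGR2HSV);H,S,V=cv2.split(hsv)
v,u=np.mgrid[:420,:560]
box=lambda a,b,c,e:(u>a)&(u<b)&(v>c)&(v<e)
pxrect(d,box(205,300,215,290)&(S<50)&(V>165),.086,'head')
pxrect(d,box(240,272,242,272)&((S>60)|(V<120)),.086,'hole')
pxrect(d,box(200,300,140,225)&(H>98)&(H<125)&(S>120)&(V>100),.012,'plate')
pxrect(d,box(300,350,95,135)&(H>20)&(H<35)&(S>150)&(V>180),.055,'yellow top')
pxrect(d,box(300,350,95,135)&(H>20)&(H<35)&(S>150)&(V>90),.055,'yellow all')
pxrect(d,box(325,395,120,205)&(S<60)&(V>100),.010,'blade')
print('pts',wray(d,[[383,199]],.005),wray(d,[[256,256]],.086))
delta(.440,-.311,.27,13.3)
z=d['z_map'];print(z[256,256],z[235,240],np.array(d['position'])[2])
E
```

```text
head 3221 [255. 249.] c [0.5829 0.2655] size [0.0718 0.0857] ang 77.2 mean [0.582  0.2669]
hole 301 [255. 256.] c [0.5899 0.2631] size [0.0272 0.0251] ang 72.6 mean [0.5894 0.2631]
plate 3017 [244. 184.] c [0.5206 0.2768] size [0.0653 0.0926] ang 77.5 mean [0.5182 0.2777]
yellow top 64 [321. 116.] c [0.4782 0.4039] size [0.0118 0.0237] ang 72.9 mean [0.4792 0.4033]
yellow all 135 [323. 114.] c [0.4815 0.4097] size [0.0292 0.02  ] ang 11.8 mean [0.4783 0.4072]
blade 1046 [358. 162.] c [0.5597 0.4286] size [0.1315 0.0161] ang 11.8 mean [0.5593 0.4282]
pts [[0.62355604 0.44079087 0.005     ]] [[0.59047791 0.26421913 0.086     ]]
pos [0.5281 0.3322 0.2767] toolyaw 63.8 shift units [ -5.128 -15.399   0.167] turn units 12.62
  shift units if turned first [-15.142  -5.842   0.167]
0.44904622 0.37221852 0.4352280365392799
```

```bash
python3 -m creep '[[-0.32,-0.96,0,0,1],[-0.32,-0.96,0,0,1],[-0.32,-0.96,0,0,1],[-0.32,-0.96,0,0,1],[-0.32,-0.96,0,0,1],[-0.32,-0.96,0,0,1],[-0.32,-0.96,0,0,1],[-0.32,-0.96,0,0,1],[-0.32,-0.96,0,0,1],[-0.32,-0.96,0,0,1],[-0.32,-0.96,0,0,1],[-0.32,-0.96,0,0,1]]'
python3 -m creep '[[-0.32,-0.96,0,0,1],[-0.32,-0.96,0,0,1],[-0.32,-0.96,0,0,1],[-0.32,-0.96,0,0,1],[0,0,0,0.9,1],[0,0,0,0.9,1],[0,0,0,0.9,1],[0,0,0,0.9,1],[0,0,0,0.9,1],[0,0,0,0.9,1],[0,0,0,0,1],[0,0,0,0,1]]'
python3 - <<'E'
from h import *
d=snap('wrist','w2.png');np.savez('w2.npz',**{k:np.array(v) for k,v in d.items()})
delta(.440,-.311,.2,13.3)
E
```

```text
clock: 3.02
position: [0.4625, -0.1497, 0.2771]
ee_rot: [0.711, 3.06, 0.001]
force: [0.9, -0.3, -0.2]
width: 1.002
gripper_force: 0.0
clock: 4.53
position: [0.4408, -0.3095, 0.277]
ee_rot: [-1.271, -2.873, -0.0]
force: [0.6, 0.2, 0.2]
width: 1.004
gripper_force: 0.0
pos [ 0.4408 -0.3097  0.2771] toolyaw 42.2 shift units [-0.012 -0.037  1.927] turn units 7.23
  shift units if turned first [-0.028 -0.026  1.927]
```

View pics/w2.png

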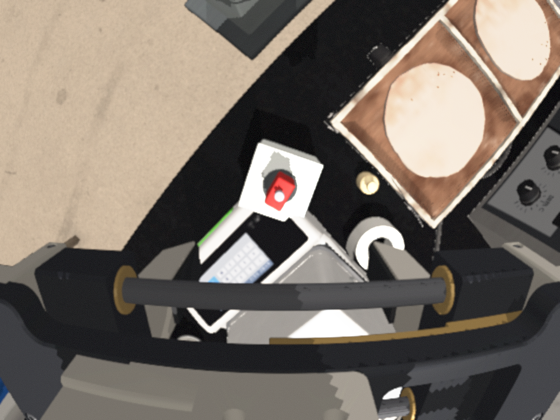

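The arbor grip is at (280,191) in the wrist view, on the white rack, and is fully visible.

```bash
python3 - <<'E'
from h import *
d=dict(np.load('w2.npz'));hsv=cv2.cvtColor(d['pixels'],cv2.COLOR_BGR2HSV);H,S,V=cv2.split(hsv)
v,u=np.mgrid[:420,:560]
m=(u>255)&(u<310)&(v>165)&(v<220)&((H<8)|(H>172))&(S>130)
print(np.percentile(V[m],[5,25,50,75,95]))
mm=m&(V>90)
mm=cv2.morphologyEx((m&(V>150)).astype(np.uint8),cv2.MORPH_CLOSE,np.ones((9,9)))
pxrect(d,mm>0,.117,'bright'); pxrect(d,m,.117,'all')
print(wray(d,[[279.5,196]],.125))
cv2.imwrite('pics/c2.png',cv2.resize(d['pixels'][150:230,230:330],None,fx=6,fy=6,interpolation=2))
E
```

```text
[118.1 161.  251.  253.  254. ]
bright 492 [279. 192.] c [ 0.4389 -0.3141] size [0.0199 0.0311] ang 12.2 mean [ 0.4384 -0.3132]
all 583 [280. 189.] c [ 0.4375 -0.312 ] size [0.0219 0.0357] ang 12.1 mean [ 0.4366 -0.3108]
[[ 0.43976404 -0.31451129  0.125     ]]
```

View pics/c2.png

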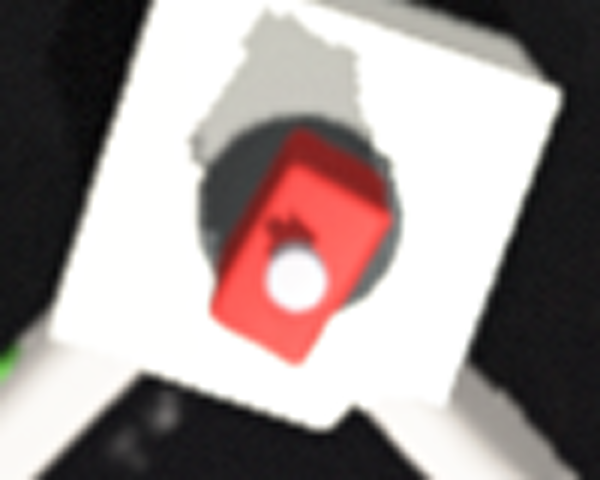

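```bash
python3 -m creep '[[0,0,0.4,0.94,0.6],[0,0,0.4,0.94,0.6],[0,0,0.4,0.94,0.6],[0,0,0.4,0.94,0.6],[0,0,0.4,0.94,0.6],[0,0,0.4,0.94,0.6],[0,0,0.4,0.94,0.6],[0,0,0.4,0.94,0.6],[0,0,0,0,0.6],[0,0,0,0,0.6]]'
python3 -c "
from h import *
delta(.4392,-.313,.086,12.2)"
```

```text
clock: 5.82
position: [0.4408, -0.3104, 0.1496]
ee_rot: [1.974, 2.443, 0.0]
force: [0.5, -0.3, 0.0]
width: 0.601
gripper_force: 0.0
pos [ 0.4408 -0.3104  0.1496] toolyaw 12.1 shift units [-0.055 -0.053  1.591] turn units -0.02
  shift units if turned first [-0.055 -0.054  1.591]
```

```bash
python3 -m creep '[[-0.05,-0.05,0.4,0,0.6],[0,0,0.4,0,0.6],[0,0,0.4,0,0.6],[0,0,0.39,0,0.6],[0,0,0,0,0.6],[0,0,0,0,0],[0,0,0,0,0],[0,0,0,0,0],[0,0,0,0,0],[0,0,0,0,0]]' 40
python3 -m creep '[[0,0,-0.2,0,0],[0,0,-0.3,0,0],[0,0,-0.4,0,0],[0,0,-0.5,0,0],[0,0,-0.6,0,0],[0,0,-0.7,0,0],[0,0,-0.7,0,0],[0,0,0,0,0]]'
python3 -c "
from h import *
delta(.59,.264,.24,51)"
```

```text
clock: 7.08
position: [0.4392, -0.3126, 0.0858]
ee_rot: [1.976, 2.442, 0.0]
force: [-1.3, -0.0, 3.0]
width: 0.215
gripper_force: 40.0
clock: 8.07
position: [0.44, -0.3135, 0.2242]
ee_rot: [1.974, 2.438, 0.002]
force: [-0.1, 0.1, -2.4]
width: 0.218
gripper_force: 40.0
pos [ 0.44   -0.3135  0.2242] toolyaw 12.0 shift units [13.34   6.677 -0.407] turn units -9.74
  shift units if turned first [ 6.17  13.582 -0.407]
```

```bash
python3 -m creep '[[0.4,0.2,-0.1,0,0],[0.8,0.4,-0.1,0,0],[0.9,0.45,-0.1,0,0],[0.9,0.45,-0.1,0,0],[0.9,0.45,0,0,0],[0.9,0.45,0,0,0],[0.9,0.45,0,0,0],[0.9,0.45,0,0,0],[0.9,0.45,0,0,0],[0.9,0.45,0,0,0],[0.9,0.45,0,0,0],[0.9,0.45,0,0,0]]'
python3 -m creep '[[0.9,0.45,0,0,0],[0.9,0.45,0,0,0],[0.9,0.45,0,0,0],[0.5,0.25,0,0,0],[0.02,0.03,0,-1,0],[0,0,0,-1,0],[0,0,0,-1,0],[0,0,0,-1,0],[0,0,0,-1,0],[0,0,0,-1,0],[0,0,0,-1,0],[0,0,0,-1,0]]'
python3 -m creep '[[0,0,0,-1,0],[0,0,0,-0.7,0],[0,0,0,0,0],[0,0,0,0,0]]'
python3 - <<'E'
from h import *
delta(.59,.264,.2,51)
d=snap('wrist','w3.png');np.savez('w3.npz',**{k:np.array(v) for k,v in d.items()})
d=snap('scene','s3.png');np.savez('s3.npz',**{k:np.array(v) for k,v in d.items()})
E
```

```text
clock: 9.57
position: [0.5531, 0.1301, 0.2368]
ee_rot: [-1.976, -2.441, 0.002]
force: [0.5, -1.1, -2.3]
width: 0.216
gripper_force: 40.0
clock: 11.08
position: [0.5903, 0.2672, 0.2371]
ee_rot: [-1.225, -2.893, 0.002]
force: [-0.1, -0.2, -1.2]
width: 0.215
gripper_force: 40.0
clock: 11.58
position: [0.5904, 0.2679, 0.2373]
ee_rot: [-1.056, -2.959, 0.001]
force: [0.7, -0.5, -2.2]
width: 0.218
gripper_force: 40.0
pos [0.5904 0.2679 0.2373] toolyaw 50.7 shift units [-0.055 -0.082  0.932] turn units -0.07
  shift units if turned first [-0.055 -0.082  0.932]
```

View pics/w3.png

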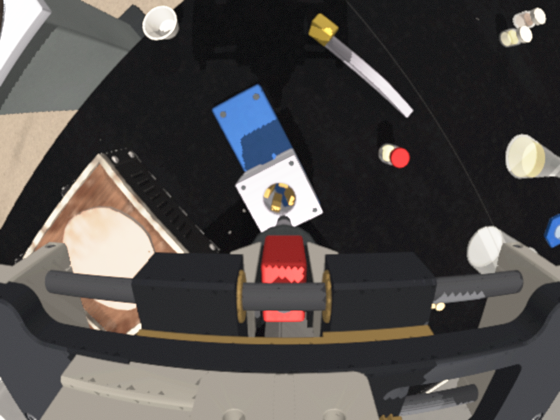

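The nose tip shows at about (284,220), with the hole at (280,198). I'll compare the two with the same camera.

```bash
python3 - <<'E'
from h import *
d=dict(np.load('w3.npz'));hsv=cv2.cvtColor(d['pixels'],cv2.COLOR_BGR2HSV);H,S,V=cv2.split(hsv)
v,u=np.mgrid[:420,:560]
bx=(u>262)&(u<298)&(v>180)&(v<216)
m=bx&((S>60)|(V<120))
n,l,s,c=cv2.connectedComponentsWithStats(m.astype(np.uint8));i=1+np.argmax(s[1:,4]);print('hole bbox',s[i])
cs,_=cv2.findContours((l==i).astype(np.uint8),0,2);e=cv2.fitEllipse(cv2.convexHull(max(cs,key=len)));print(e)
print('hole',wray(d,[e[0]],.086),'diam',np.linalg.norm(wray(d,[[e[0][0]-e[1][0]/2,e[0][1]]],.086)-wray(d,[[e[0][0]+e[1][0]/2,e[0][1]]],.086)))
print('nose',wray(d,[[284,219],[284,221],[284,223]],.161))
hm=cv2.minAreaRect(np.float32(0))if 0 else None
pxrect(d,(u>225)&(u<330)&(v>140)&(v<235)&(S<45)&(V>200),.086,'head')
cv2.imwrite('pics/c3.png',cv2.resize(d['pixels'][140:250,225:345],None,fx=5,fy=5,interpolation=2))
E
```

```text
hole bbox [264 183  31  30 573]
((278.99591064453125, 197.43716430664062), (29.127777099609375, 30.72963523864746), 91.56060791015625)
hole [[0.59063443 0.26146139 0.086     ]] diam 0.028679588784689927
nose [[0.59178784 0.2667231  0.161     ]
 [0.59303009 0.26570689 0.161     ]
 [0.5942775  0.26468645 0.161     ]]
head 2927 [279. 194.] c [0.5914 0.2609] size [0.0646 0.0653] ang 77.7 mean [0.5881 0.2639]
```

View pics/c3.png

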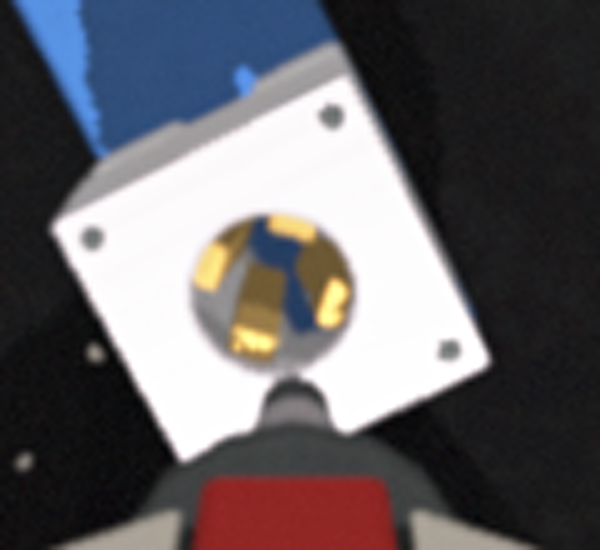

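```bash
python3 - <<'E'
from h import *
delta(.5881,.2636,.172,51)
E
```

```text
pos [0.5904 0.2683 0.2374] toolyaw 50.8 shift units [-0.029 -0.126  1.635] turn units -0.06
  shift units if turned first [-0.029 -0.126  1.635]
```

```bash
python3 -m creep '[[-0.03,-0.13,0.3,0,0],[0,0,0.5,0,0],[0,0,0.5,0,0],[0,0,0.3,0,0],[0,0,0,0,0],[0,0,0,0,0]]'
python3 - <<'E'
from h import *
delta(.5881,.2636,.172,51)
d=snap('wrist');np.savez('w4.npz',**{k:np.array(v) for k,v in d.items()})
cv2.imwrite('pics/c4.png',cv2.resize(d['pixels'][150:270,220:350],None,fx=5,fy=5,interpolation=2))
E
```

```text
clock: 12.42
position: [0.5885, 0.2638, 0.1742]
ee_rot: [1.053, 2.959, 0.001]
force: [0.4, -0.2, -2.2]
width: 0.217
gripper_force: 40.0
pos [0.5885 0.2638 0.1742] toolyaw 50.8 shift units [ 0.005 -0.011  0.055] turn units -0.04
  shift units if turned first [ 0.005 -0.01   0.055]
```

View pics/c4.png

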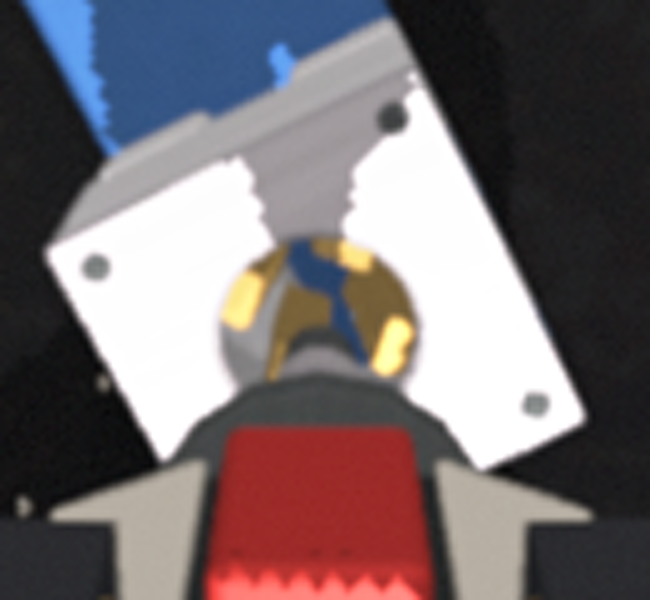

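```bash
python3 - <<'E'
from h import *
d=dict(np.load('w4.npz'))
L=wray(d,[[220+222/5,150+330/5],[220+418/5,150+330/5],[220+320/5,150+236/5]],.086);print(L,np.linalg.norm(L[0]-L[1]))
o=np.array([.774,-.633])
mid=(L[0]+L[1])[:2]/2; top=L[2][:2]+.0155*o; print('hole via top',top,'via sides',mid)
e=wray(d,[[220+322/5,150+327/5],[220+322/5,150+333/5]],.0982)[:,:2];print('nose centre',e+.0055*o)
E
```

```text
[[0.58120735 0.2496996  0.086     ]
 [0.60098094 0.27390286 0.086     ]
 [0.57910941 0.27156951 0.086     ]] 0.03125369214970293
hole via top [0.59110641 0.26175801] via sides [0.59109414 0.26180123]
nose centre [[0.59211075 0.26130068]
 [0.5928503  0.26069815]]
```

```bash
python3 -m creep '[[0.035,0,0.15,0,0],[0,0,0.3,0,0],[0,0,0.3,0,0],[0,0,0.3,0,0],[0,0,0.3,0,0],[0,0,0.2,0,0],[0,0,0,0,0],[0,0,0,0,0]]'
python3 -c "
from h import *
o=readout.observe();print(o['position'],o['force'],o['ft_torque'])"
```

```text
clock: 13.48
position: [0.5879, 0.2635, 0.1111]
ee_rot: [1.054, 2.958, -0.001]
force: [3.8, -3.4, -6.6]
width: 0.216
gripper_force: 40.0
[0.58785521 0.26354585 0.11111103] [ 3.82261104 -3.38542786 -6.57773415] [-0.91257671 -1.29138404 -0.01325717]
```

```bash
python3 -m creep '[[-0.025,0,0,0,0],[0,0,0,0,0],[0,0,0,0,0]]'
python3 -c "
from h import *
o=readout.observe();print(o['position'],o['force'],o['ft_torque'])"
```

```text
clock: 13.85
position: [0.5879, 0.2635, 0.1114]
ee_rot: [1.053, 2.959, -0.001]
force: [4.0, -2.3, -6.7]
width: 0.213
gripper_force: 40.0
[0.58794898 0.26354036 0.11139792] [ 3.95922895 -2.34182777 -6.66691914] [-0.94545417 -1.08723238  0.0642963 ]
```

```bash
python3 -m creep '[[-0.04,0,0,0,0],[0,0,0,0,0],[0,0,0,0,0]]'
python3 -c "
from h import *
o=readout.observe();print(o['position'],o['force'],o['ft_torque'])
d=snap('wrist');np.savez('w5.npz',**{k:np.array(v) for k,v in d.items()})
cv2.imwrite('pics/c5.png',cv2.resize(d['pixels'][150:270,220:350],None,fx=5,fy=5,interpolation=2))
"
```

```text
clock: 14.22
position: [0.5886, 0.2634, 0.1116]
ee_rot: [-1.052, -2.959, -0.0]
force: [-0.4, -1.5, -2.8]
width: 0.218
gripper_force: 40.0
[0.58856027 0.26335033 0.11158364] [-0.36635563 -1.5379607  -2.82859721] [-0.40625846 -0.0831457  -0.00315995]
```

View pics/c5.png

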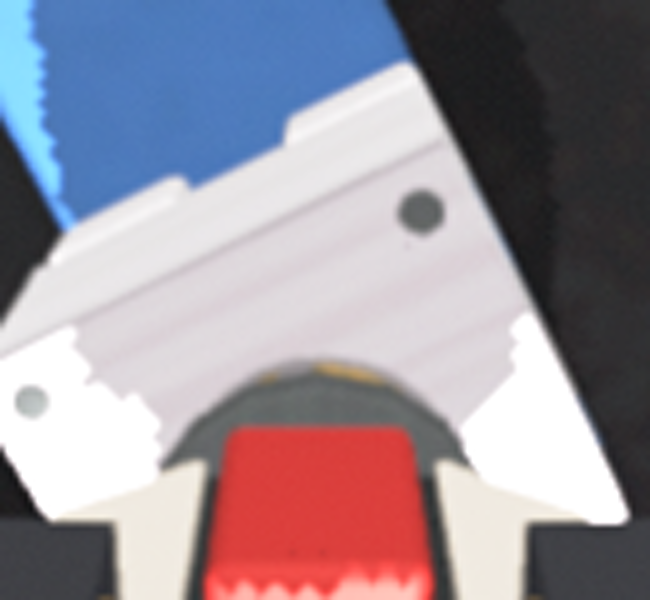

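```bash
python3 -m creep '[[-0.01,-0.01,0.06,0,0],[0,0,0.06,0,0],[0,0,0.04,0,0],[0,0,0,0,0],[0,0,0,0.5,0],[0,0,0,1,0]]'
python3 -m creep '[[0,0,0.0045,1,0],[0,0,0.0045,1,0],[0,0,0.0045,1,0],[0,0,0.0045,1,0],[0,0,0.0045,1,0],[0,0,0.0045,1,0],[0,0,0.0045,1,0],[0,0,0.0045,1,0]]'
```

```text
clock: 15.02
position: [0.5895, 0.2624, 0.1053]
ee_rot: [1.211, 2.898, 0.001]
force: [1.8, 0.5, -1.9]
width: 0.215
gripper_force: 40.0
clock: 16.02
position: [0.5905, 0.263, 0.1045]
ee_rot: [1.963, 2.451, 0.004]
force: [3.9, 0.6, -1.6]
width: 0.221
gripper_force: 40.0
```

```bash
python3 -m creep '[[0.02,0.04,0,0,0],[0,0,0,0,0]]'
python3 -m creep '[[0,-0.005,0.0045,-1,0],[0,-0.005,0.0045,-1,0],[0,-0.005,0.0045,-1,0],[0,-0.005,0.0045,-1,0],[0,-0.005,0.0045,-1,0],[0,-0.005,0.0045,-1,0],[0,-0.005,0.0045,-1,0],[0,-0.005,0.0045,-1,0]]'
```

```text
clock: 16.27
position: [0.5905, 0.2636, 0.1037]
ee_rot: [1.958, 2.457, -0.0]
force: [1.3, 0.0, -1.1]
width: 0.216
gripper_force: 40.0
clock: 17.27
position: [0.5894, 0.263, 0.1025]
ee_rot: [1.202, 2.902, 0.001]
force: [1.5, 0.7, -2.6]
width: 0.217
gripper_force: 40.0
```

```bash
python3 -m creep '[[0,-0.005,0.0045,-1,0],[0,-0.005,0.0045,-1,0],[0,-0.005,0.0045,-1,0],[0,-0.005,0.0045,-1,0],[0,-0.005,0.0045,-1,0],[0,-0.005,0.0045,-1,0],[0,-0.005,0.0045,-1,0],[0,-0.005,0.0045,-1,0]]'
python3 -m creep '[[0,0.005,0.0045,1,0],[0,0.005,0.0045,1,0],[0,0.005,0.0045,1,0],[0,0.005,0.0045,1,0],[0,0.005,0.0045,1,0],[0,0.005,0.0045,1,0],[0,0.005,0.0045,1,0],[0,0.005,0.0045,1,0]]'
```

```text
clock: 18.27
position: [0.589, 0.2619, 0.1013]
ee_rot: [0.355, 3.12, 0.002]
force: [2.1, 2.2, -1.2]
width: 0.214
gripper_force: 40.0
clock: 19.27
position: [0.5897, 0.263, 0.1001]
ee_rot: [1.208, 2.899, 0.002]
force: [0.2, -0.6, 2.4]
width: 0.213
gripper_force: 40.0
```

```bash
python3 -m creep '[[0,0.005,0.0045,1,0],[0,0.005,0.0045,1,0],[0,0.005,0.0045,1,0],[0,0.005,0.0045,1,0],[0,0.005,0.0045,1,0],[0,0.005,0.0045,1,0],[0,0.005,0.0045,1,0],[0,0.005,0.0045,1,0]]'
python3 -m creep '[[0,-0.005,0.0045,-1,0],[0,-0.005,0.0045,-1,0],[0,-0.005,0.0045,-1,0],[0,-0.005,0.0045,-1,0],[0,-0.005,0.0045,-1,0],[0,-0.005,0.0045,-1,0],[0,-0.005,0.0045,-1,0],[0,-0.005,0.0045,-1,0]]'
```

```text
clock: 20.27
position: [0.5908, 0.2636, 0.0991]
ee_rot: [1.961, 2.454, 0.002]
force: [-0.7, -1.6, 7.9]
width: 0.216
gripper_force: 40.0
clock: 21.28
position: [0.5898, 0.263, 0.0982]
ee_rot: [1.203, 2.901, 0.003]
force: [-1.0, -1.0, 10.7]
width: 0.215
gripper_force: 40.0
```

```bash
python3 -m creep '[[0,-0.005,0.0045,-1,0],[0,-0.005,0.0045,-1,0],[0,-0.005,0.0045,-1,0],[0,-0.005,0.0045,-1,0],[0,-0.005,0.0045,-1,0],[0,-0.005,0.0045,-1,0],[0,-0.005,0.0045,-1,0],[0,-0.005,0.0045,-1,0]]'
python3 -m creep '[[0,0.005,0.0045,1,0],[0,0.005,0.0045,1,0],[0,0.005,0.0045,1,0],[0,0.005,0.0045,1,0],[0,0.005,0.0045,1,0],[0,0.005,0.0045,1,0]]'
```

```text
clock: 22.28
position: [0.5893, 0.262, 0.0972]
ee_rot: [0.357, 3.119, 0.003]
force: [-1.3, -0.5, 13.4]
width: 0.214
gripper_force: 40.0
clock: 23.02
position: [0.5897, 0.2629, 0.0963]
ee_rot: [1.003, 2.975, 0.003]
force: [-2.5, -1.3, 15.5]
width: 0.217
gripper_force: 40.0
```

```bash
python3 -m creep '[[0,0.005,0.0045,1,0],[0,0.005,0.0045,1,0],[0,0.005,0.0045,1,0],[0,0.005,0.0045,1,0],[0,0.005,0.0045,1,0],[0,0.005,0.0045,1,0]]'
python3 -m creep '[[0,0.005,0.0045,1,0],[0,0.005,0.0045,1,0],[0,0.005,0.0045,1,0],[0,0.005,0.0045,1,0]]'
```

```text
clock: 23.78
position: [0.5904, 0.2636, 0.0953]
ee_rot: [1.6, 2.702, 0.004]
force: [-2.9, -2.0, 17.2]
width: 0.211
gripper_force: 40.0
clock: 24.28
position: [0.5911, 0.2639, 0.0946]
ee_rot: [1.96, 2.454, 0.004]
force: [-4.0, -1.7, 18.7]
width: 0.217
gripper_force: 40.1
```

```bash
python3 -m creep '[[0,-0.005,0.0045,-1,0],[0,-0.005,0.0045,-1,0],[0,-0.005,0.0045,-1,0],[0,-0.005,0.0045,-1,0]]'
python3 -m creep '[[0,-0.005,0.003,-1,0],[0,-0.005,0.003,-1,0],[0,-0.005,0.003,-1,0]]'
```

```text
clock: 24.78
position: [0.5907, 0.2633, 0.0943]
ee_rot: [1.596, 2.704, 0.005]
force: [-3.2, -3.3, 21.6]
width: 0.213
gripper_force: 40.1
clock: 25.15
position: [0.5904, 0.2631, 0.0942]
ee_rot: [1.304, 2.856, 0.005]
force: [-4.3, -2.2, 22.2]
width: 0.218
gripper_force: 40.1
```

```bash
python3 -m creep '[[0,-0.005,0,-1,0],[0,-0.005,0,-1,0],[0,-0.005,0,-1,0],[0,0,0,0,0]]'
python3 -m creep '[[0,0,-0.02,0,0],[0,0,-0.02,0,0],[0,0,-0.02,0,0],[0,0,0,0,0]]'
```

```text
clock: 25.65
position: [0.59, 0.2628, 0.0943]
ee_rot: [1.0, 2.976, 0.005]
force: [-3.3, -3.3, 22.9]
width: 0.213
gripper_force: 40.0
clock: 26.15
position: [0.59, 0.2627, 0.0955]
ee_rot: [1.001, 2.975, 0.003]
force: [-0.5, -1.4, 10.6]
width: 0.213
gripper_force: 40.0
```

```bash
python3 -m creep '[[0,0,-0.02,0,0],[0,0,-0.02,0,0],[0,0,-0.005,0,0],[0,0,0,0,0],[0,0,0,0,0.7],[0,0,0,0,0.7],[0,0,0,0,0.7],[0,0,0,0,0.7]]'
python3 -c "
from h import *
delta(.5,.40,.22,102)"
```

```text
clock: 27.15
position: [0.588, 0.2629, 0.095]
ee_rot: [-1.001, -2.977, 0.001]
force: [0.4, 0.2, -0.6]
width: 0.604
gripper_force: 0.0
pos [0.588  0.2629 0.095 ] toolyaw 52.8 shift units [ 3.826  1.4   -3.124] turn units -12.29
  shift units if turned first [ 1.443  3.81  -3.124]
```

```bash
python3 -m creep '[[0,0,-0.3,0,0.7],[0,0,-0.6,0,0.7],[0,0,-0.8,0,0.7],[0,0,-0.8,-1,0.7],[0,0,-0.6,-1,0.7],[0,0,0,-1,0.7],[0,0,0,-1,0.7],[0,0,0,-1,0.7],[0,0,0,-1,0.7],[0,0,0,-1,0.7],[0,0,0,-1,0.7],[0,0,0,-1,0.7]]'
python3 -m creep '[[0,0,0,-1,0.7],[0,0,0,-1,0.7],[0,0,0,-1,0.7],[0,0,0,0,0.7],[0,0,0,0,0.7]]'
python3 - <<'E'
from h import *
delta(.4815,.412,.19,102)
d=snap('wrist');np.savez('w6.npz',**{k:np.array(v) for k,v in d.items()})
t=snap('top');np.savez('t6.npz',**{k:np.array(v) for k,v in t.items()})
P=cloud(t);x,y,z=np.moveaxis(P,-1,0)
m=(np.hypot(x-.591,y-.263)<.012);print('arbor z max in top view',np.sort(z[m])[-12:].round(3),m.sum())
E
```

```text
clock: 28.65
position: [0.5886, 0.2627, 0.2203]
ee_rot: [0.029, 3.141, 0.0]
force: [0.0, 0.2, 0.2]
width: 0.702
gripper_force: 0.0
clock: 29.28
position: [0.5885, 0.2628, 0.2198]
ee_rot: [-0.294, 3.127, 0.0]
force: [-1.1, -0.5, -0.4]
width: 0.7
gripper_force: 0.0
pos [0.5885 0.2628 0.2198] toolyaw 100.7 shift units [1.935 4.163 0.743] turn units -0.32
  shift units if turned first [1.842 4.205 0.743]
arbor z max in top view [0.638 0.638 0.638 0.638 0.638 0.639 0.639 0.639 0.639 0.639 0.64  0.64 ] 194
```

```bash
python3 -m creep '[[0.35,0.84,0,-0.3,0.7],[0.37,0.84,0,0,0.7],[0.37,0.84,0,0,0.7],[0.37,0.84,0,0,0.7],[0.37,0.84,0,0,0.7],[0,0,0,0,0.7],[0,0,0,0,0.7]]'
python3 - <<'E'
from h import *
delta(.4815,.412,.03,102)
d=snap('wrist');np.savez('w7.npz',**{k:np.array(v) for k,v in d.items()})
hsv=cv2.cvtColor(d['pixels'],cv2.COLOR_BGR2HSV);H,S,V=cv2.split(hsv);v,u=np.mgrid[:420,:560]
X=wray(d,np.stack([u.ravel(),v.ravel()],-1),.05).reshape(420,560,3)
near=np.hypot(X[...,0]-.48,X[...,1]-.41)<.06
ym=near&(H>18)&(H<36)&(S>130)&(V>60)
print(np.percentile(V[ym],[5,30,50,70,95]))
pxrect(d,ym,.055,'yellow all');pxrect(d,ym&(V>190),.055,'yellow bright')
X0=X.copy();bl=(np.abs(X[...,0]-.55)<.09)&(np.abs(X[...,1]-.43)<.06)&(S<60)&(V>100)
pxrect(d,bl,.014,'blade')
t=snap('scene');P=cloud(t);x,y,z=np.moveaxis(P,-1,0);hs=cv2.cvtColor(t['pixels'],cv2.COLOR_BGR2HSV)
m=(np.hypot(x-.591,y-.263)<.03)&(z>.08);red=m&((hs[...,0]<8)|(hs[...,0]>172))&(hs[...,1]>130)
print('scene arbor: red z',np.percentile(z[red],[2,50,98]) if red.any() else None,'max',z[m].max(),red.sum(),'red xy',P[red].mean(0))
E
```

```text
clock: 30.25
position: [0.4829, 0.4119, 0.2193]
ee_rot: [-0.328, 3.124, -0.001]
force: [-0.3, -0.9, -1.1]
width: 0.697
gripper_force: 0.0
pos [0.4829 0.4119 0.2193] toolyaw 102.0 shift units [0.034 0.014 4.732] turn units -0.0
  shift units if turned first [0.034 0.014 4.732]
[ 92.  158.  193.  199.4 249. ]
yellow all 213 [285. 179.] c [0.4774 0.4111] size [0.0354 0.0154] ang 11.7 mean [0.4711 0.4104]
yellow bright 99 [286. 178.] c [0.4762 0.4152] size [0.0316 0.0131] ang 38.9 mean [0.4698 0.4114]
blade 1930 [277. 298.] c [0.6352 0.4335] size [0.0313 0.1398] ang 10.8 mean [0.6347 0.4342]
scene arbor: red z [0.09287    0.11492271 0.12961511] max 0.13728193026693036 126 red xy [0.58866713 0.25444727 0.11408708]
```

```bash
python3 -m creep '[[0.03,0.01,0.6,0,0.7],[0,0,0.8,0,0.7],[0,0,0.9,0,0.7],[0,0,0.9,0,0.7],[0,0,0.8,0,0.7],[0,0,0.6,0,0.7],[0,0,0.3,0,0.7],[0,0,0,0,0.7],[0,0,0,0,0],[0,0,0,0,0],[0,0,0,0,0],[0,0,0,0,0]]' 40
python3 -m creep '[[0,0,0,0,0],[0,0,-0.2,0,0],[0,0,-0.4,0,0],[0,0,-0.5,0,0],[0,0,-0.5,0,0],[0,0,0,0,0],[0,0,0,0,0]]'
python3 - <<'E'
from h import *
# stand
C=np.array([.5911,.2622]);a=np.radians(-12.3);e=np.array([np.cos(a),np.sin(a)])
for s in (-.060,):
    p=C+(s-.146)*e;print('handle target',p);delta(p[0],p[1],.08,77.7)
d=snap('wrist');np.savez('w8.npz',**{k:np.array(v) for k,v in d.items()})
E
```

```text
clock: 31.85
position: [0.4813, 0.4126, 0.0236]
ee_rot: [-0.329, 3.124, 0.0]
force: [-0.6, -0.8, -0.9]
width: 0.315
gripper_force: 0.0
clock: 32.72
position: [0.481, 0.4123, 0.0871]
ee_rot: [0.329, -3.124, 0.0]
force: [0.1, 0.8, -2.1]
width: 0.149
gripper_force: 40.0
handle target [0.38982861 0.30608426]
pos [0.481  0.4123 0.0871] toolyaw 102.0 shift units [ 2.782 -2.121  0.179] turn units 6.08
  shift units if turned first [ 1.661 -3.079  0.179]
```

```bash
python3 - <<'E'
from h import *
C=np.array([.5911,.2622]);a=np.radians(-12.3);e=np.array([np.cos(a),np.sin(a)])
p=C+(-.047-.146)*e;print(p);delta(p[0],p[1],.075,77.7)
# check blade held level/straight & yaw in last wrist image
d=dict(np.load('w8.npz'));hsv=cv2.cvtColor(d['pixels'],cv2.COLOR_BGR2HSV);H,S,V=cv2.split(hsv)
P=wray(d,[[280,200]],.05);print(P)
E
```

```text
[0.4025302  0.30331486]
pos [0.4808 0.4121 0.0867] toolyaw 102.0 shift units [ 2.48  -2.252  0.296] turn units 6.08
  shift units if turned first [ 1.332 -3.074  0.296]
[[0.45820009 0.40466782 0.05      ]]
```

```bash
python3 -m creep '[[0.5,-0.45,0,0,0],[0.7,-0.63,0,0,0],[0.7,-0.63,0,0,0],[0.5,-0.45,0,0,0],[0.08,-0.09,0.1,1,0],[0,0,0.1,1,0],[0,0,0.1,1,0],[0,0,0,1,0],[0,0,0,1,0],[0,0,0,1.0,0],[0,0,0,0,0],[0,0,0,0,0]]'
python3 - <<'E'
from h import *
C=np.array([.5911,.2622]);a=np.radians(-12.3);e=np.array([np.cos(a),np.sin(a)]);nrm=np.array([-e[1],e[0]])
p=C+(-.047-.146)*e;delta(p[0],p[1],.035,77.7)
for n in ('top','scene'):
    t=snap(n);np.savez(n+'9.npz',**{k:np.array(v) for k,v in t.items()})
    P=cloud(t);hs=cv2.cvtColor(t['pixels'],cv2.COLOR_BGR2HSV)
    q=P[...,:2]-C;s=q@e;w=q@nrm;z=P[...,2]
    m=(s>-.20)&(s<-.035)&(abs(w)<.03)&(z>.03)&(z<.1)&(hs[...,1]<70)&(hs[...,2]>80)
    for lo in np.arange(-.2,-.03,.02):
        k=m&(s>=lo)&(s<lo+.02)
        if k.sum()>2: print(n,round(lo,2),k.sum(),'w',np.percentile(w[k],[10,50,90]).round(4),'z',np.median(z[k]).round(4))
    print('max s',s[m].max() if m.any() else None)
E
```

```text
clock: 34.28
position: [0.4028, 0.3036, 0.075]
ee_rot: [-0.325, -3.124, 0.001]
force: [1.0, -0.4, -2.2]
width: 0.152
gripper_force: 40.0
pos [0.4028 0.3036 0.075 ] toolyaw 78.1 shift units [ 0.004 -0.008  0.999] turn units 0.11
  shift units if turned first [ 0.004 -0.008  0.999]
top -0.16 33 w [-0.0029  0.0008  0.0078] z 0.0669
top -0.14 34 w [-0.0024  0.0019  0.0075] z 0.0662
top -0.12 37 w [-0.0022  0.0019  0.0077] z 0.0668
top -0.1 32 w [-0.0021  0.0021  0.0081] z 0.065
top -0.08 31 w [-0.0018  0.0029  0.0088] z 0.0599
top -0.06 20 w [-0.0012  0.0035  0.0089] z 0.0561
max s -0.04630654441144315
scene -0.2 3 w [-0.0189 -0.0136 -0.0122] z 0.079
scene -0.18 38 w [-0.0079 -0.0044  0.0023] z 0.062
scene -0.16 41 w [-0.0083 -0.005   0.0003] z 0.0612
scene -0.14 44 w [-0.0076 -0.005   0.0008] z 0.0629
scene -0.12 44 w [-0.0063 -0.0042  0.0031] z 0.0628
scene -0.1 36 w [-0.0062 -0.0037  0.0029] z 0.0611
scene -0.08 32 w [-0.0065 -0.0036  0.0051] z 0.058
scene -0.06 14 w [-0.0062 -0.0014  0.0059] z 0.0541
max s -0.04605590724398873
```

```bash
python3 -m creep '[[0,0,0.3,0.3,0],[0,0,0.3,0,0],[0,0,0.2,0,0],[0,0,0,0,0],[0,0,0,0,0]]'
python3 -m creep '[[0,0,0.03,0,0],[0,0,0.03,0,0],[0,0,0.03,0,0],[0,0,0,0,0]]'
python3 -m creep '[[0,0,0.03,0,0],[0,0,0.03,0,0],[0,0,0,0,0]]'
```

```text
clock: 35.0
position: [0.4031, 0.3038, 0.0433]
ee_rot: [0.36, 3.121, 0.0]
force: [-0.5, -0.1, -1.7]
width: 0.148
gripper_force: 40.0
clock: 35.5
position: [0.4029, 0.3038, 0.0397]
ee_rot: [-0.36, -3.121, 0.0]
force: [-0.0, 0.1, -2.2]
width: 0.151
gripper_force: 40.0
clock: 35.88
position: [0.4032, 0.304, 0.0376]
ee_rot: [0.36, 3.12, 0.001]
force: [-0.9, -0.8, 4.6]
width: 0.15
gripper_force: 40.0
```

```bash
python3 -m creep '[[0,0,-0.01,0,0],[-0.1,0,0,0,0],[-0.15,0,0,0,0],[-0.15,0,0,0,0],[-0.1,0,0,0,0],[0,0,0,0,0]]'
python3 -m creep '[[-0.1,0,0,0,0],[-0.15,0,0,0,0],[-0.15,0,0,0,0],[-0.15,0,0,0,0],[-0.1,0,0,0,0],[0,0,0,0,0]]'
python3 -c "
from h import *
o=readout.observe();C=np.array([.5911,.2622]);a=np.radians(-12.3);e=np.array([np.cos(a),np.sin(a)]);q=o['position'][:2]-C;print('tip s',q@e+.146,'w',q@[-e[1],e[0]],o['ft_torque'])"
```

```text
clock: 36.62
position: [0.4234, 0.2991, 0.0378]
ee_rot: [0.361, 3.12, 0.001]
force: [1.5, -0.2, 3.6]
width: 0.151
gripper_force: 40.0
clock: 37.38
position: [0.4482, 0.2935, 0.038]
ee_rot: [0.36, 3.12, 0.001]
force: [1.0, -0.4, 5.4]
width: 0.15
gripper_force: 40.0
tip s -0.00024993261571079617 w 0.00015067044908359528 [-0.03400193 -0.20693329  0.0146853 ]
```

```bash
python3 -m creep '[[-0.1,0,0,0,0],[-0.1,0,0,0,0],[-0.1,0,0,0,0],[-0.08,0,0,0,0],[-0.08,0,0,0,0],[-0.08,0,0,0,0],[0,0,0,0,0]]'
cat > st.py <<'E'
from h import *
o=readout.observe();C=np.array([.5911,.2622]);a=np.radians(-12.3);e=np.array([np.cos(a),np.sin(a)]);q=o['position'][:2]-C;print('tip s',q@e+.146,'w',q@[-e[1],e[0]],o['ft_torque'],'Fs',o['force'][:2]@e)
E
python3 st.py
```

```text
clock: 38.25
position: [0.4655, 0.2897, 0.0381]
ee_rot: [-0.356, -3.116, -0.0]
force: [-13.1, 2.4, 19.3]
width: 0.15
gripper_force: 40.0
tip s 0.01739058244018496 w 0.00014786031919102396 [ 0.39543067  2.57345454 -0.07976119] Fs -13.308989996350784
```

```bash
python3 -m creep '[[-0.06,0,-0.01,0,0],[-0.06,0,-0.01,0,0],[-0.06,0,0,0,0],[-0.06,0,0,0,0],[0,0,0,0,0]]'; python3 st.py
```

```text
clock: 38.88
position: [0.4711, 0.2883, 0.0381]
ee_rot: [-0.352, -3.111, 0.002]
force: [-22.1, 5.5, 18.5]
width: 0.151
gripper_force: 40.0
tip s 0.023214212536588424 w -0.00010070144102280673 [0.9995755  4.38927122 0.00662555] Fs -22.777173492152208
```

```bash
python3 -m creep '[[0,0,-0.02,0,0],[0,0,-0.02,0,0],[0,0,0,0,0]]'; python3 st.py
```

```text
clock: 39.25
position: [0.4715, 0.2874, 0.0384]
ee_rot: [-0.352, -3.112, 0.004]
force: [-15.6, 6.2, 1.0]
width: 0.15
gripper_force: 40.0
tip s 0.02379255719246408 w -0.000813676804347109 [1.37347771 3.28763807 0.25475068] Fs -16.51463531367449
```

```bash
python3 -m creep '[[-0.06,0,0,0,0],[-0.06,0,0,0,0],[-0.06,0,0,0,0],[-0.06,0,0,0,0],[-0.06,0,0,0,0],[0,0,0,0,0]]'; python3 st.py
```

```text
clock: 40.0
position: [0.4852, 0.2836, 0.0385]
ee_rot: [-0.356, -3.114, 0.004]
force: [-7.4, 1.2, -3.2]
width: 0.149
gripper_force: 40.0
tip s 0.03799854766306869 w -0.0015950664906866883 [0.44123634 1.67135232 0.00583894] Fs -7.534803871518263
```

```bash
python3 -m creep '[[-0.07,0.005,0,0,0],[-0.07,0.005,0,0,0],[-0.07,0.005,0,0,0],[-0.07,0.005,0,0,0],[-0.07,0,0,0,0],[-0.07,0,0,0,0],[0,0,0,0,0]]'; python3 st.py
```

```text
clock: 40.88
position: [0.5072, 0.2803, 0.0403]
ee_rot: [0.361, 3.12, 0.001]
force: [0.8, 0.7, -4.4]
width: 0.149
gripper_force: 40.0
tip s 0.06018068501884455 w -0.00017465541243996338 [0.06075535 0.25075586 0.02251341] Fs 0.6129210111010566
```

```bash
python3 -m creep '[[-0.06,0,0,0,0],[-0.06,0,0,0,0],[0,0,0.02,0,0],[0,0,0.02,0,0],[0,0,0.01,0,0],[0,0,0,0,0],[0,0,0,0,0]]'; python3 st.py
```

```text
clock: 41.75
position: [0.5111, 0.2794, 0.0382]
ee_rot: [0.36, 3.121, 0.0]
force: [-0.5, -0.3, -2.0]
width: 0.151
gripper_force: 40.0
tip s 0.06418697476721563 w -0.00027410504638366445 [-0.02697264  0.14744289 -0.04516874] Fs -0.4043730018503452
```

```bash
python3 -m creep '[[0,0,0.02,0,0],[0,0,0.01,0,0],[0,0,0,0,0]]'
python3 - <<'E'
from h import *
t=snap('scene');P=cloud(t);x,y,z=np.moveaxis(P,-1,0);hs=cv2.cvtColor(t['pixels'],cv2.COLOR_BGR2HSV)
m=(np.hypot(x-.591,y-.263)<.03)&(z>.08);red=m&((hs[...,0]<8)|(hs[...,0]>172))&(hs[...,1]>130)
print('red z',np.percentile(z[red],[2,50,98]),'max',z[m].max(),red.sum(),P[red].mean(0))
E
```

```text
clock: 42.12
position: [0.5111, 0.2794, 0.0381]
ee_rot: [0.36, 3.121, 0.001]
force: [-4.2, -2.5, 12.6]
width: 0.15
gripper_force: 40.0
red z [0.10281338 0.12409973 0.13837525] max 0.44159269035648785 135 [0.58665575 0.25561778 0.12343996]
```

```bash
python3 -m creep '[[0,0,-0.015,0,0],[0,0,0,0,0],[0,0,0,0,0]]'
python3 -m creep '[[0,0,0,0,0.4],[0,0,0,0,0.4],[0,0,0,0,0.4],[0,0,0,0,0.4],[0,0,-0.3,0,0.4],[0,0,-0.5,0,0.4],[0,0,-0.7,0,0.4],[0,0,-0.8,0,0.4],[0,0,-0.8,0,0.4],[0,0,-0.8,0,0.4],[0,0,0,0,0.4]]'
python3 -m creep '[[0.5,0,0,0,0.4],[0.8,0,0,0,0.4],[0.5,0,0,0,0.4],[0,0,0,0,0.4],[0,0,0,0,0.4]]'
python3 - <<'E'
from h import *
C=np.array([.5911,.2622]);a=np.radians(-12.3);e=np.array([np.cos(a),np.sin(a)]);n_=np.array([-e[1],e[0]])
for n in ('scene','wrist'):
    t=snap(n,n+'_end.png');hs=cv2.cvtColor(t['pixels'],cv2.COLOR_BGR2HSV);H,S,V=cv2.split(hs)
    if n=='scene':
        P=cloud(t);x,y,z=np.moveaxis(P,-1,0)
        m=(np.hypot(x-.591,y-.263)<.03)&(z>.08);red=m&((H<8)|(H>172))&(S>130)
        print('red z',np.percentile(z[red],[2,50,98]),'max',z[m].max(),P[red].mean(0))
        ym=(H>20)&(H<35)&(S>130)&(V>80)&(np.hypot(x-.51,y-.28)<.05)
        Q=P[ym];print('yellow',ym.sum(),'s',np.percentile((Q[:,:2]-C)@e,[5,50,95]),'w',np.median((Q[:,:2]-C)@n_),'z',np.percentile(Q[:,2],[2,98]))
    else:
        v,u=np.mgrid[:420,:560];X=wray(t,np.stack([u.ravel(),v.ravel()],-1),.067).reshape(420,560,3)
        ym=(H>20)&(H<35)&(S>130)&(V>80)&(np.hypot(X[...,0]-.51,X[...,1]-.28)<.06)
        r=pxrect(t,ym,.067,'yellow');print('s',(np.array(r[0])-C)@e)
E
```

```text
clock: 42.55
position: [0.5111, 0.2794, 0.0381]
ee_rot: [0.36, 3.121, 0.001]
force: [-3.4, -1.7, 8.6]
width: 0.15
gripper_force: 40.0
clock: 43.92
position: [0.5125, 0.2801, 0.197]
ee_rot: [0.36, 3.117, 0.006]
force: [0.0, -0.6, -0.1]
width: 0.4
gripper_force: 0.0
clock: 44.55
position: [0.4414, 0.2955, 0.1935]
ee_rot: [0.361, 3.12, -0.0]
force: [0.2, -0.8, -0.2]
width: 0.399
gripper_force: 0.0
red z [0.10366498 0.12557905 0.138637  ] max 0.1458751870079188 [0.58651208 0.25532111 0.12368701]
yellow 125 s [-0.09309688 -0.08103577 -0.07032486] w -0.006789544540855027 z [0.01418076 0.06813307]
yellow 226 [284. 250.] c [0.49   0.2835] size [0.0126 0.0209] ang 76.7 mean [0.4904 0.284 ]
s -0.10333082620849736
```

```bash
python3 -c "
from cell import sign_off
print(sign_off())"
```

```text
the job is handed in; nothing more can be done
None
```

The arbor was seated home with a twisting push of about 25 N, then lifted about 9 mm by the drift; it now stands on the level part of the blade with the gripper clear, and the job was handed in at about 45 s.

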